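# Hand out the thermometer on the telescoping tray arm

### The job

Lay the thermometer flat, window up, in the blue tray at the end of the telescoping arm and let go of it, with the arm still run in. Then grip the arm's white handle so that its green lock button is squeezed fully in, which frees the arm, and draw it out until the black pointer stands at the red mark on the scale. Finish while holding the handle there, still and with the button squeezed in, the thermometer in the tray and the mark and the other things on the table left where they stand.

Things in the scene. Friction and masses are not known exactly. Their poses are not given: they have to be found in the camera images.
- tray_arm_base: fixed stand: dark steel outer tube (x -240 to 0 mm, 40 wide, top 75 mm up) on a blue foot. Origin on the table below the tube's mouth (black collar). x: the way the arm extends (about world -y, within 0.2 rad), z up, y to the side of the scale. White scale strip, 30 wide, 10 high, marks every 10 mm, lies along x from -35 to 265 mm, centred at y = 80 mm
- draw_out (a joint): how far the sliding part (inner tube, handle, tray, pointer) is drawn out, m: 0 fully in, 0.18 fully out; starts at 0 to 0.005. Slides along the base's x with about 2 N friction once unlocked. Until the button is squeezed in more than 3 mm a bolt blocks it (it gives up to 6 mm, then holds firm); let go further out, the bolt drops in again at the next 10 mm step
- extension: the sliding part: inner tube, white upright handle, black pointer, blue tray. Origin on the table's level below the handle's centre, axes as the base's; 50 mm ahead of the tube's mouth when fully in. The handle is 40 mm long (x), 24 wide (y), from 40 to 130 mm above the table; in the rules the handle alone is extension_c0 and the button button_c0
- handle_grip (a point): centre of the handle at button height, 108 mm above the table; axes as the base's. The plain face lies 12 mm away on the -y side, the button's face 20 mm on the +y side (14 when squeezed in). Grip across y from above: 32 mm over the button, 26 squeezed. The tray, 77 mm high, begins 35 mm ahead; the tube's collar, 75 mm high, lies behind
- press (a joint): green lock button (28 mm long, 32 mm high, protruding 8 mm) on the handle's +y face: 0 out (locked), 0.006 fully squeezed in; moves level into the handle; spring 5 N at 0, 7.4 N fully in; springs back out when let go
- button_face (a point): centre of the button's outer face, axes as the base's; moves with the button
- tray_floor (a point): centre of the inner floor of the blue open tray, axes as the base's; 51 mm above the table. Inside 162 mm along x, 92 mm along y, walls 4 mm thick, 26 mm above the floor. It moves with the sliding part, its centre 120 mm ahead of the handle's
- pointer_tip (a point): tip of the black pointer, a 3 mm wide bar that sticks out sideways (+y) from under the handle over the scale strip, 20 mm above the table; moves with the sliding part
- mark_line (a point): red mark, a 4 mm wide bar lying across the scale strip, at the centre of its top (16 mm above the table), axes as the base's; 100 to 160 mm further along the scale than the pointer stands when fully in; to be left where it is
- thermometer: white digital thermometer lying on the table, window up: body 100 x 24 x 16 mm along its x, orange end at -x, orange collar and thin steel probe at +x reaching 80 mm from the origin; origin at the centre of the body's underside; 40 to 85 g
- pill_bottle: bystander: amber pill jar, 42 mm wide, 75 mm high
- steel_bowl: bystander: steel bowl, 110 mm wide, 45 mm high
- groom_brush: bystander: blue grooming brush with black bristles, 190 mm long, lying on the table
- swab_jar: bystander: white open jar, 80 mm wide, 100 mm high
- nail_clipper: bystander: nail clipper with red handles, lying on the table
Mind the look-alikes: they are no part of the job. Of the things shaped like the thermometer, the white one is meant.

How it is judged (in metres and radians):
On the way, in this order (a step that is already met when the one before it is completed fails the run):
1. the thermometer lies flat in the tray, let go, the arm still run in (x of thermometer in the frame of tray_floor between -0.055 and 0.055 m and y of thermometer in the frame of tray_floor between -0.046 and 0.046 m and z of thermometer in the frame of tray_floor below 0.006 m and angle between thermometer's own z axis and vertical below 0.15 rad and contact force between the fingers and thermometer below 0.1 N and linear speed of thermometer below 0.02 m/s and distance of pointer_tip from where it was at the start of the episode below 0.01 m), for 0.2 s.
2. the button is squeezed in between the fingers, the arm not yet drawn out (value of joint press above 0.004 m and contact force between the fingers and extension_c0 above 2 N and contact force between the fingers and button_c0 above 2 N and distance of pointer_tip from where it was at the start of the episode below 0.025 m), for 0.1 s.
At the end, for the whole second after the job is handed in: pointer within 4 mm of the red mark and still (under 5 mm/s); the fingers press handle and button with over 2 N each, the button over 4 of its 6 mm in; the thermometer flat on the tray's floor (within 6 mm, tilt under 0.15 rad) (x of pointer_tip in the frame of mark_line between -0.004 and 0.004 m and velocity of joint draw_out between -0.005 and 0.005 m/s and value of joint press above 0.004 m and contact force between the fingers and extension_c0 above 2 N and contact force between the fingers and button_c0 above 2 N and x of thermometer in the frame of tray_floor between -0.055 and 0.055 m and y of thermometer in the frame of tray_floor between -0.046 and 0.046 m and z of thermometer in the frame of tray_floor below 0.006 m and angle between thermometer's own z axis and vertical below 0.15 rad); the arm keeps its last pose, push and grip.
It fails at once if the red mark is moved by more than 5 mm (distance of mark_line from where it was at the start of the episode above 0.005 m).
It fails at once if a bystander is pushed more than 30 mm (distance of any of pill_bottle, steel_bowl, groom_brush, swab_jar, nail_clipper from where it was at the start of the episode above 0.03 m).
It also fails if it takes over 58 s, if anything falls off the work surface, if the arm or the gripper's body presses on something with over 40 N, if the wrist force passes 120 N, or if a joint passes its speed limit or range.

### The arm

A 6-joint arm with a two-finger parallel gripper is mounted at the origin on the work surface. World frame = base frame: x ahead of the robot, y to its left, z up, the work surface at z = 0. Lengths are in m, angles in degrees, forces in N, time in s.
With the tool pointing down it reaches from about 0.25 to 0.725 m from the base axis. Payload 9.7 kg.
Tool frame: the origin (TCP) lies midway between the tips of the shut fingers; the grasp point (between the pads) lies 19 mm behind it; x points along the fingers, y is the direction in which the jaws open and shut, and the axes are right-handed (so a half turn about x gives the same grasp; the last joint's range is limited). The gripper opens to 85 mm and grips with 20 to 120 N. Pads are 22 mm wide; open, the fingers measure 114 mm over their backs; the gripper's body (76 mm by 85 mm) begins 54 mm behind the grasp point. The pads swing forward as they close: fully open they stand 13 mm farther back than shut.
Start: joints at [73.74, 4.979, 10.078, 95.1, 0, 90], TCP at [0.154, 0.528, 0.231] pointing down, gripper open.
Joint ranges: [-179.16, 179.16], [-48.56, 103.87], [-65.8, 70.77], [-126.05, 130.52], [-82.76, 87.17], [-180, 180]. Speed limits (degrees/s): [127.2, 127.2, 147.25, 180, 180, 180].

### API

Orientations are given as [roll, pitch, yaw] about the fixed x, y, z axes, in that order (R = Rz(yaw) Ry(pitch) Rx(roll)).
In Python, from workcell import bot, cams gives the robot as it stands.
- The arm moves only by the tool apply_moves, never from a script. Its argument "commands" is a list of rows, each a list of 5 numbers: the shift along the tool's x, y, z in m, then the turn about the tool's x in rad, then the opening, from -1 (shut) to 1 (fully open). In form: [[tx, ty, tz, roll, hand], ...]. A call has 1 to 12 rows; each row is the pose to reach, as a shift and turn from the pose measured when the call began, along the tool's axes at that moment; what a row does not reach only later rows make up. A row lasts 1/10 s, in which the tool goes at most 50 mm and 8.59 degrees, less where a joint would pass 70% of its speed; a pose out of reach is approached as far as the arm can. A call with a gripper value outside its range is refused whole. The fingers move at their own pace and stop on an object; "newtons" is the grip in N (left out, the last holds). Time passes only in rows, so rows that repeat a pose let the fingers close. It gives the time, the measured TCP pose, the force and the opening at its end, in the units of the state.
- bot.get_obs(): the state, without advancing time (a new reading comes with each control period).
- cams.camera(name): name is "side" or "top" or "wrist"; returns a dict with "frame" (480x640x3 uint8, blue, green, red), "depth" (480x640 float32, m along the optical axis (not along the pixel's ray), 0 where there is no reading), "camera_matrix" (3x3 intrinsics, pixels), "R" (3x3) and "t" (3): a world point X has camera coordinates R X + t; the wrist camera has in their place "mount" (4x4, takes a point from camera to tool coordinates, whose origin is the TCP and whose axes are the tool frame's). Camera axes: x right, y down, z forward; pixel columns grow to the right and rows downward; lengths in m; the calibration is good to about 2 mm. A picture is of the moment at which its call begins: read the wrist's pose just before it.
- bot.job_done(): hands the job in, once; it reports no verdict.
Trained networks look in the newest picture that a camera, given by its name, has taken for a name from the list of things; names that differ only in an ending like _2 or _b are one class to them, and where a whole thing is asked for, a point or a joint stands for the part that bears it (a point fixed in the world has none). Each returns a list of dicts, best first, with "confidence" (0 to 1); they miss things now and then, are a little off and sometimes report something else, mostly with a low value. They report only what shows in the picture. A call takes as long as a camera call. They do not tell look-alikes from the thing itself.
- cams.spot_in(name, camera): "rect" ([left, top, right, bottom] in pixels, round what is visible of it).
The state is a dict: "time": time; "q": joint angles; "qd": joint speeds; "joint_efforts": joint torques, N m; "ee_pos": TCP position; "tcp_rot": TCP orientation; "wrist_force": force on the tool from outside, world axes, zero at the start; "torque": the same for the moment, N m; "opening": finger opening in m.
Only numpy, scipy, OpenCV 4.12 (cv2) and the standard library are available. Lean on these libraries where they do the work, as an engineer would, in place of code of your own. Each camera call takes 0.05 s, during which the arm holds its last target. There are 200 camera calls.

## Working session

There is one attempt and no reset: what is moved stays moved. The work goes in short steps, Python scripts to look and compute and a tool call to move; the robot and the scene stay as the last step left them, time stands still between calls to the robot, and variables do not carry over. Pictures are saved under pics/ and viewed, about 8 in all and at most 12, crops included, and the job is handed in when it is done.

Besides the shell and the picture viewer there is one more tool, called after "Emit:" as a command line: name --pt "numbers of a row" for each row, then --argument value for the rest. apply_moves: Moves the arm, as the interface text tells. Its arguments: {"type":"object","properties":{"commands":{"type":"array"},"newtons":{"type":"number"}},"required":["commands"]}

```bash
ls; mkdir -p pics
cat > h.py <<'E'
import numpy as np, cv2
from workcell import bot, cams
def world(c,u,v,z=None):
    K=c["camera_matrix"]; d=np.linalg.inv(K)@np.array([u,v,1.])
    R,t=np.array(c["R"]),np.array(c["t"])
    o=-R.T@t; r=R.T@d
    if z is None: s=float(c["depth"][int(v),int(u)])
    else: s=(z-o[2])/r[2]
    return o+s*r
def cloud(c):
    K=c["camera_matrix"]; v,u=np.mgrid[:480,:640]; d=c["depth"]
    P=np.stack([(u-K[0,2])/K[0,0]*d,(v-K[1,2])/K[1,1]*d,d],-1)
    return (P-np.array(c["t"]))@np.array(c["R"])
E
python3 - <<'E'
from h import *
import pickle
print(bot.get_obs())
for n in ["top","side"]:
    c=cams.camera(n); pickle.dump(c,open(n+".pkl","wb")); cv2.imwrite(f"pics/{n}0.png",c["frame"])
    for o in ["thermometer","extension","press","mark_line","pointer_tip","tray_floor","pill_bottle","steel_bowl","groom_brush","swab_jar","nail_clipper"]:
        for r in cams.spot_in(o,n)[:3]: print(n,o,np.round(r["rect"]),round(r["confidence"],2))
E
```

```text
pics
{'time': 0.0, 'q': array([7.37395034e+01, 5.00965544e+00, 1.00351676e+01, 9.50989330e+01,
       6.28868942e-04, 9.00006659e+01]), 'qd': array([ 0.03582707,  0.00971038,  0.01440106, -0.03045546, -0.07791426,
        0.00441646]), 'joint_efforts': array([-1.42451468e-04, -5.20386529e+01,  4.64809048e+01,  1.60941010e-02,
       -2.54491238e-05,  3.62357014e-06]), 'ee_pos': array([0.15393748, 0.5277868 , 0.23060332]), 'tcp_rot': array([ -90.49007514,   89.92657643, -106.75123801]), 'wrist_force': array([0.16040607, 0.32453752, 0.61496148]), 'torque': array([ 0.00071148, -0.01613365, -0.00970335]), 'opening': 0.08526732174282482}
top thermometer [338. 146. 377. 169.] 0.85
top thermometer [439. 308. 462. 358.] 0.82
top thermometer [360. 238. 387. 283.] 0.78
top extension [182. 180. 290. 224.] 0.68
top press [256. 270. 274. 289.] 0.29
top mark_line [ 86. 172. 289. 234.] 0.33
top pointer_tip [183. 178. 291. 226.] 0.97
top tray_floor [187. 177. 289. 226.] 0.93
top pill_bottle [255. 272. 274. 291.] 0.84
top steel_bowl [180. 274. 223. 320.] 0.98
top steel_bowl [446. 219. 469. 291.] 0.15
top groom_brush [444. 222. 465. 294.] 0.61
top swab_jar [410. 145. 443. 189.] 0.96
top nail_clipper [313. 257. 328. 295.] 0.64
side thermometer [411. 206. 461. 258.] 0.87
side thermometer [325. 210. 385. 229.] 0.77
side thermometer [427. 162. 479. 185.] 0.74
side extension [171. 260. 284. 400.] 0.78
side press [343. 308. 367. 347.] 0.71
side press [203. 346. 208. 363.] 0.4
side press [326. 375. 399. 446.] 0.17
side pointer_tip [173. 256. 283. 397.] 0.57
side tray_floor [174. 260. 284. 401.] 0.87
side pill_bottle [201. 340. 208. 366.] 0.69
side pill_bottle [344. 308. 369. 348.] 0.57
side pill_bottle [143. 258. 284. 480.] 0.45
side steel_bowl [327. 376. 395. 447.] 0.67
side groom_brush [329. 135. 414. 165.] 0.96
side swab_jar [253. 113. 290. 169.] 0.8
side swab_jar [329. 134. 412. 166.] 0.4
side nail_clipper [340. 260. 386. 283.] 0.97
```

View pics/top0.png

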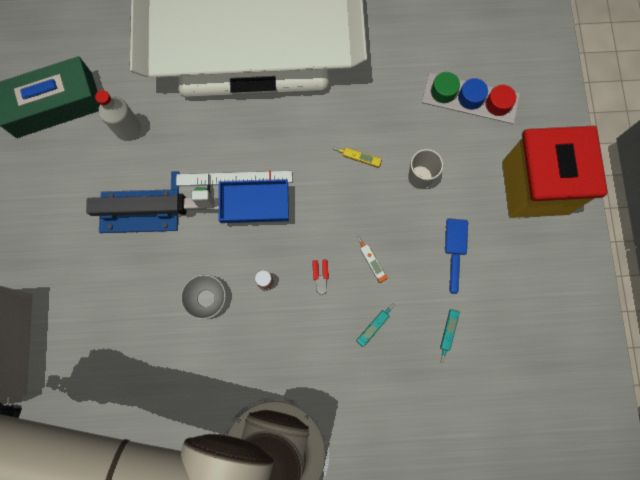

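View pics/side0.png

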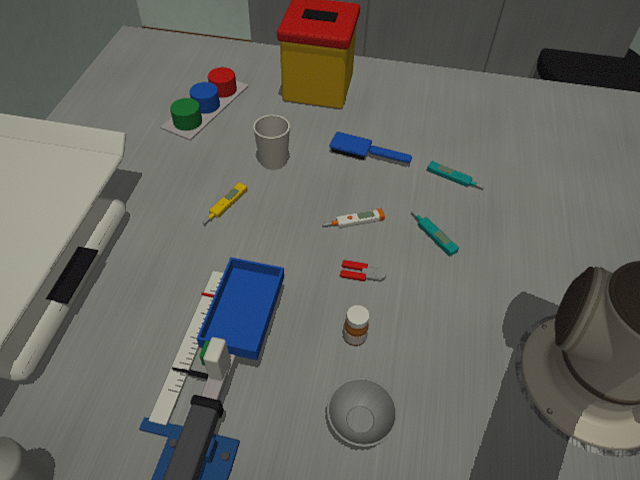

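The white thermometer is at top (373,261), side (355,217). In the top view the tray is at (254,201), handle with green button at (200,193) and red mark at (270,175). Now measuring.

Run:
```python
from h import *
import pickle
c=pickle.load(open("top.pkl","rb")); P=cloud(c); f=c["frame"].astype(int); hsv=cv2.cvtColor(c["frame"],cv2.COLOR_BGR2HSV).astype(int)
H,S,V=hsv[...,0],hsv[...,1],hsv[...,2]
def reg(l,t,r,b):
    m=np.zeros((480,640),bool); m[t:b,l:r]=1; return m
print("table z",np.median(P[400:420,500:560,2]))
# thermometer: everything above table
m=reg(350,232,395,290)&(P[...,2]>0.006)
p=P[m]; print("th n",m.sum(),p[:,2].max(), cv2.minAreaRect(p[:,:2].astype(np.float32)*1000))
mo=reg(350,232,395,290)&(H<15)&(S>140); po=P[mo]; 
for q in np.c_[np.argwhere(mo)[:,::-1],np.round(po*1000)][::6]: print(q)
w=reg(350,232,395,290)&(P[...,2]>0.006)
# tray rim
m=reg(180,165,300,235)&(P[...,2]>0.068)&(P[...,2]<0.09)&(H>100)&(H<130)&(S>120)
print("rim",m.sum(),cv2.minAreaRect(P[m][:,:2].astype(np.float32)*1000),np.median(P[m][:,2]))
m=reg(180,165,300,235)&(P[...,2]>0.045)&(P[...,2]<0.057)&(H>100)&(H<130)&(S>120)
print("floor",m.sum(),cv2.minAreaRect(P[m][:,:2].astype(np.float32)*1000),np.median(P[m],0))
m=reg(180,165,230,235)&(P[...,2]>0.12)
print("handle",m.sum(),cv2.minAreaRect(P[m][:,:2].astype(np.float32)*1000),np.median(P[m],0))
m=reg(170,165,300,190)&((H<8)|(H>172))&(S>120)
print("mark",m.sum(),P[m].mean(0),np.argwhere(m)[:,::-1].tolist())
m=reg(80,190,190,220)&(P[...,2]>0.066)&(P[...,2]<.085)
print("tube",m.sum(),cv2.minAreaRect(P[m][:,:2].astype(np.float32)*1000))
m=reg(165,165,300,190)&(V>170)&(S<50)&(P[...,2]<.02)
print("strip",m.sum(),cv2.minAreaRect(P[m][:,:2].astype(np.float32)*1000))
for n,(l,t,r,b) in dict(clip=(310,255,330,297),bottle=(250,268,278,293),bowl=(178,270,230,322)).items():
    m=reg(l,t,r,b)&(P[...,2]>.006); print(n,P[m].min(0),P[m].max(0))
```

```text
table z -0.0004807534273150899
th n 455 1.435624575274552 ((342.1290588378906, -233.92005920410156), (124.42860412597656, 350.35211181640625), 73.41507720947266)
[ 360.  242.  498. -236.   10.]
[ 363.  243.  494. -243.   13.]
[ 363.  245.  490. -243.    8.]
[ 370.  255.  462. -258.   13.]
[ 385.  276.  407. -292.   13.]
[ 385.  277.  404. -291.   17.]
[ 383.  278.  401. -286.   21.]
[ 380.  279.  400. -279.   18.]
[ 378.  280.  398. -274.   12.]
[ 379.  281.  396. -277.    9.]
rim 423 ((603.7021484375, 25.074108123779297), (169.5312042236328, 100.59821319580078), 88.73588562011719) 0.07495508327189654
floor 2132 ((604.6412963867188, 70.04362487792969), (259.9397277832031, 99.43928527832031), 88.73381805419922) [0.60817195 0.02619018 0.05037048]
handle 205 ((404.5434875488281, 22.214675903320312), (515.3593139648438, 41.61058044433594), 31.13275718688965) [0.60685312 0.14338799 0.12750665]
mark 13 [ 0.68861652 -0.01303243  0.01382522] [[269, 171], [270, 171], [269, 172], [269, 173], [270, 173], [269, 174], [270, 174], [269, 175], [270, 175], [269, 176], [270, 176], [269, 177], [270, 177]]
tube 1513 ((608.5194091796875, 309.91680908203125), (253.164794921875, 46.567447662353516), 89.35863494873047)
strip 924 ((686.4428100585938, 80.01065826416016), (297.5775146484375, 32.36457824707031), 88.86747741699219)
clip [ 0.1919989  -0.15016491  0.00601189] [ 0.47042878 -0.11190692  1.43562458]
bottle [ 0.1919989  -0.12429238  0.00688574] [0.44052212 0.04494564 1.43562458]
bowl [ 0.1919989  -0.12429238  0.00602241] [0.44453638 0.22416388 1.43562458]
```

```bash
cat >> h.py <<'E'
from scipy.spatial.transform import Rotation as Ro
def plan(p,a=None,o=None):
    """shift (tool axes) + roll to put TCP at p, jaw axis at world angle a (deg)"""
    o=o or bot.get_obs(); R=Ro.from_euler("xyz",o["tcp_rot"],degrees=True).as_matrix()
    s=R.T@(np.array(p)-o["ee_pos"]); cur=np.degrees(np.arctan2(R[1,1],R[0,1]))
    out=None
    if a is not None:
        d=(a-cur+90)%180-90; out=(-d, -d-180*np.sign(-d))
    print("shift",np.round(s,4),"jaw",round(cur,1),"roll rad",np.round(np.radians(out),3) if out else None,"q6",round(o["q"][5],1))
def wcloud():
    o=bot.get_obs(); c=cams.camera("wrist"); K=c["camera_matrix"]; d=c["depth"]; v,u=np.mgrid[:480,:640]
    P=np.stack([(u-K[0,2])/K[0,0]*d,(v-K[1,2])/K[1,1]*d,d,np.ones_like(d)],-1)@np.array(c["mount"]).T
    R=Ro.from_euler("xyz",o["tcp_rot"],degrees=True).as_matrix()
    return c,P[...,:3]@R.T+o["ee_pos"]
E
python3 - <<'E'
from h import *
import pickle
c=pickle.load(open("top.pkl","rb")); P=cloud(c)
m=np.zeros((480,640),bool); m[232:290,350:395]=1; m&=(P[...,2]>.007)&(P[...,2]<.03)&(c["depth"]>0)
print(m.sum(),cv2.minAreaRect(P[m][:,:2].astype(np.float32)*1000))
print(cams.camera("wrist")["mount"])
plan([.45,-.26,.23],113.6)
E
```

```text
428 ((446.35577392578125, -264.8319396972656), (102.40531921386719, 134.0501251220703), 85.1151123046875)
[[ 4.77272145e-04 -2.72869130e-01  9.62051043e-01 -1.42524792e-01]
 [ 9.99999831e-01  4.48560924e-04 -3.68871940e-04 -1.44757582e-06]
 [-3.30884739e-04  9.62051057e-01  2.72869299e-01 -6.93688795e-02]
 [ 0.00000000e+00  0.00000000e+00  0.00000000e+00  1.00000000e+00]]
shift [ 0.0013 -0.6736  0.5048] jaw 73.7 roll rad [-0.696  2.446] q6 90.0
```

Emit:
apply_moves --pt "0 -0.674 0.505 2.446 1" --pt "0 -0.674 0.505 2.446 1" --pt "0 -0.674 0.505 2.446 1" --pt "0 -0.674 0.505 2.446 1" --pt "0 -0.674 0.505 2.446 1" --pt "0 -0.674 0.505 2.446 1" --pt "0 -0.674 0.505 2.446 1" --pt "0 -0.674 0.505 2.446 1" --pt "0 -0.674 0.505 2.446 1" --pt "0 -0.674 0.505 2.446 1" --pt "0 -0.674 0.505 2.446 1" --pt "0 -0.674 0.505 2.446 1"

```text
time: 2.45
ee_pos: [0.3651, -0.036, 0.2317]
tcp_rot: [119.0, 89.9, -0.7]
wrist_force: [1.8, 1.6, 1.0]
opening: 0.0854
```

Run:
```python
from h import *
print(bot.get_obs()["ee_pos"])
plan([.45,-.26,.23],113.6)
```

```text
[ 0.36509481 -0.03595726  0.23165778]
shift [0.0018 0.1849 0.1523] jaw -29.8 roll rad [ 0.639 -2.502] q6 114.1
```

Emit:
apply_moves --pt "0.0 0.185 0.152 0.639 1" --pt "0.0 0.185 0.152 0.639 1" --pt "0.0 0.185 0.152 0.639 1" --pt "0.0 0.185 0.152 0.639 1" --pt "0.0 0.185 0.152 0.639 1" --pt "0.0 0.185 0.152 0.639 1" --pt "0.0 0.185 0.152 0.639 1" --pt "0.0 0.185 0.152 0.639 1"

```text
time: 3.25
ee_pos: [0.45, -0.2591, 0.2321]
tcp_rot: [159.2, 89.9, 2.8]
wrist_force: [-0.0, 0.4, 0.1]
opening: 0.0855
```

Run:
```python
from h import *
import pickle
c,P=wcloud(); pickle.dump((c,P),open("w1.pkl","wb")); cv2.imwrite("pics/w1.png",c["frame"])
print(bot.get_obs()["ee_pos"])
for r in cams.spot_in("thermometer","wrist"): print(r)
m=(P[...,2]>.007)&(P[...,2]<.03)&(c["depth"]>0)&(np.hypot(P[...,0]-.447,P[...,1]+.265)<.09)
n,l,st,ce=cv2.connectedComponentsWithStats(m.astype(np.uint8))
for i in range(1,n):
    if st[i,4]>300: print(st[i],cv2.minAreaRect(P[l==i][:,:2].astype(np.float32)*1000))
hsv=cv2.cvtColor(c["frame"],cv2.COLOR_BGR2HSV).astype(int)
k=m&(hsv[...,0]<18)&(hsv[...,1]>130)
n,l,st,ce=cv2.connectedComponentsWithStats(k.astype(np.uint8))
for i in range(1,n):
    if st[i,4]>40: print("orange",st[i],P[l==i].mean(0))
```

```text
[ 0.45006831 -0.25884836  0.23228938]
{'rect': [219.9, 309.7, 319.4, 363.4], 'confidence': 0.96}
{'rect': [309.4, 142.6, 339.7, 266.5], 'confidence': 0.78}
{'rect': [379.9, 362.9, 429.3, 409.4], 'confidence': 0.7}
[ 311  145   25  121 2190] ((454.5887145996094, -259.05487060546875), (130.42453002929688, 23.989887237548828), 25.61610221862793)
orange [318 162   8  13 104] [ 0.49244605 -0.24093227  0.0117342 ]
orange [318 198   9   9  63] [ 0.46096511 -0.25565194  0.01691326]
orange [314 255  22  11 197] [ 0.40123481 -0.28438847  0.01614707]
```

View pics/w1.png

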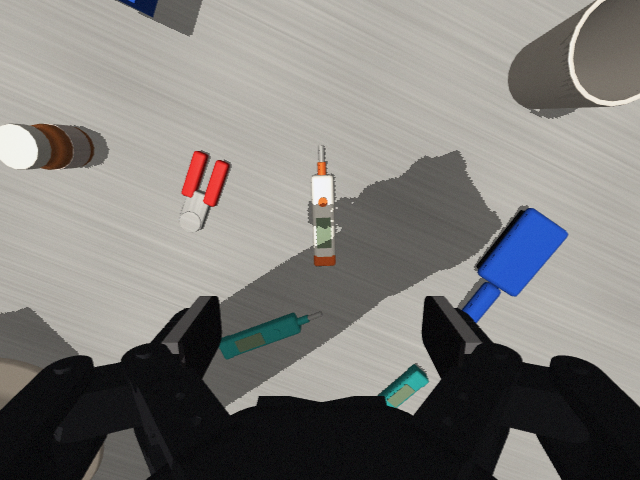

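The wrist view shows the white one at (323,205), probe up, with a length of 130 mm. That puts its origin at about (0.441, −0.266) and its yaw at 25.6°.

Run:
```python
from h import *
plan([.4415,-.2654,.004],115.6)
```

```text
shift [0.2284 0.0023 0.011 ] jaw -66.3 roll rad [-0.033  3.109] q6 126.4
```

Emit:
apply_moves --pt "0.05 0.002 0.011 -0.033 0.4" --pt "0.1 0.002 0.011 -0.033 0.4" --pt "0.15 0.002 0.011 -0.033 0.4" --pt "0.19 0.002 0.011 -0.033 0.4" --pt "0.215 0.002 0.011 -0.033 0.4" --pt "0.228 0.002 0.011 -0.033 0.4" --pt "0.228 0.002 0.011 -0.033 0.4" --pt "0.228 0.002 0.011 -0.033 -1" --pt "0.228 0.002 0.011 -0.033 -1" --pt "0.228 0.002 0.011 -0.033 -1" --pt "0.228 0.002 0.011 -0.033 -1" --pt "0.228 0.002 0.011 -0.033 -1" --newtons 30

```text
time: 4.55
ee_pos: [0.4424, -0.2657, 0.0063]
tcp_rot: [134.9, 89.7, -19.5]
wrist_force: [0.0, 1.1, 7.8]
opening: 0.0228
```

Emit:
apply_moves --pt "0 0 0 0 -1" --pt "-0.01 0 0 0 -1" --pt "-0.03 0 0 0 -1" --pt "-0.06 0 0 0 -1" --pt "-0.1 0 0 0 -1" --pt "-0.15 0 0 0 -1" --pt "-0.17 0 0 0 -1" --pt "-0.17 0 0 0 -1"

```text
time: 5.35
ee_pos: [0.4428, -0.2662, 0.181]
tcp_rot: [128.4, 89.3, -26.0]
wrist_force: [1.4, -0.4, -0.9]
opening: 0.023
```

Run:
```python
from h import *
c,P=wcloud(); cv2.imwrite("pics/w2.png",c["frame"])
plan([.604,.010,.176],180)
# fresh tray estimate from side camera
c=cams.camera("side"); P=cloud(c); hsv=cv2.cvtColor(c["frame"],cv2.COLOR_BGR2HSV).astype(int); H,S=hsv[...,0],hsv[...,1]
b=(H>100)&(H<130)&(S>120)&(c["depth"]>0)&(P[...,1]<.115)&(P[...,1]>-.09)&(abs(P[...,0]-.6)<.08)
for lo,hi in[(.07,.085),(.045,.055)]:
    m=b&(P[...,2]>lo)&(P[...,2]<hi); print(m.sum(),cv2.minAreaRect(P[m][:,:2].astype(np.float32)*1000),np.median(P[m][:,2]))
m=(P[...,2]>.1)&(abs(P[...,1]-.145)<.04)&(abs(P[...,0]-.6)<.04)&(c["depth"]>0); g=m&(H>45)&(H<85)&(S>100)
print("handle",cv2.minAreaRect(P[m&~g&(P[...,2]>.125)][:,:2].astype(np.float32)*1000),"button",g.sum(),P[g].min(0) if g.any() else 0,P[g].max(0) if g.any() else 0)
```

```text
shift [ 0.0028 -0.1788 -0.265 ] jaw -64.4 roll rad [-1.124  2.018] q6 123.4
881 ((603.4489135742188, 26.16387939453125), (173.14361572265625, 101.08372497558594), 88.88212585449219) 0.07556984323210914
3808 ((602.5010375976562, 27.059677124023438), (168.7523651123047, 99.21453094482422), 88.7119140625) 0.050449901739070234
handle ((605.4900512695312, 146.2947235107422), (40.6830940246582, 24.022018432617188), 88.87049102783203) button 79 [0.61636513 0.13182942 0.10130603] [0.6255529  0.16467523 0.12573975]
```

View pics/w2.png

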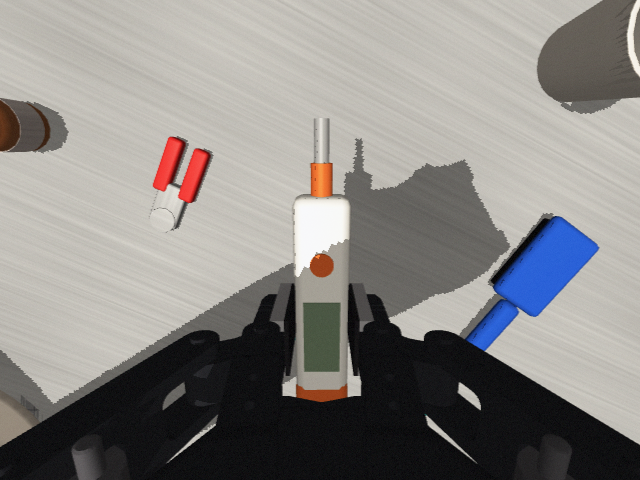

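The grip is central and the window faces up (body at 322,290). Carrying it over the tray.

Emit:
apply_moves --pt "0 -0.179 -0.265 -1.145 -1" --pt "0 -0.179 -0.265 -1.145 -1" --pt "0 -0.179 -0.265 -1.145 -1" --pt "0 -0.179 -0.265 -1.145 -1" --pt "0 -0.179 -0.265 -1.145 -1" --pt "0 -0.179 -0.265 -1.145 -1" --pt "0 -0.179 -0.265 -1.145 -1" --pt "0 -0.179 -0.265 -1.145 -1" --pt "0 -0.179 -0.265 -1.145 -1" --pt "0 -0.179 -0.265 -1.145 -1" --pt "0 -0.179 -0.265 -1.145 -1"

```text
time: 6.55
ee_pos: [0.6029, 0.0099, 0.1765]
tcp_rot: [64.2, 89.7, -24.7]
wrist_force: [-0.2, -1.1, -0.1]
opening: 0.0231
```

Run:
```python
from h import *
plan([.6035,.011,.058],-1.2)
o=bot.get_obs();print(o["ee_pos"],o["opening"])
```

```text
shift [ 1.185e-01  1.000e-04 -1.400e-03] jaw 1.0 roll rad [ 0.039 -3.103] q6 90.0
[0.60289979 0.00989658 0.17651661] 0.023122625833430995
```

Emit:
apply_moves --pt "0.04 0 -0.001 0.039 -1" --pt "0.08 0 -0.001 0.039 -1" --pt "0.1 0 -0.001 0.039 -1" --pt "0.112 0 -0.001 0.039 -1" --pt "0.118 0 -0.001 0.039 -1" --pt "0.118 0 -0.001 0.039 -1" --pt "0.118 0 -0.001 0.039 -1"

```text
time: 7.25
ee_pos: [0.6042, 0.0105, 0.06]
tcp_rot: [73.5, 89.6, -17.8]
wrist_force: [0.7, -0.0, -0.7]
opening: 0.0231
```

Emit:
apply_moves --pt "0 0 0 0 -0.6" --pt "0 0 0 0 -0.3" --pt "0 0 0 0 -0.1" --pt "0 0 0 0 -0.1" --pt "-0.02 0 0 0 -0.1" --pt "-0.06 0 0 0 -0.1" --pt "-0.1 0 0 0 -0.1" --pt "-0.15 0 0 0 -0.1" --pt "-0.17 0 0 0 -0.1" --pt "-0.17 0 0 0 -0.1"

```text
time: 8.25
ee_pos: [0.6042, 0.0109, 0.2341]
tcp_rot: [82.3, 89.2, -8.9]
wrist_force: [0.2, 0.4, -0.6]
opening: 0.0384
```

Run:
```python
from h import *
print(bot.get_obs()["ee_pos"])
c=cams.camera("side"); P=cloud(c); hsv=cv2.cvtColor(c["frame"],cv2.COLOR_BGR2HSV).astype(int); H,S=hsv[...,0],hsv[...,1]
cv2.imwrite("pics/s3.png",cv2.resize(c["frame"][230:430,140:340],None,fx=3,fy=3))
m=(c["depth"]>0)&(P[...,2]>.055)&(P[...,2]<.075)&(abs(P[...,0]-.604)<.04)&(abs(P[...,1]-.026)<.078)&~((H>100)&(H<130)&(S>120))
print("th",m.sum(),cv2.minAreaRect(P[m][:,:2].astype(np.float32)*1000))
m=(P[...,2]>.125)&(P[...,2]<.14)&(abs(P[...,1]-.145)<.04)&(abs(P[...,0]-.6)<.04)
print("handle",cv2.minAreaRect(P[m][:,:2].astype(np.float32)*1000))
plan([.6095,.146,.089],-1.2)
```

```text
[0.60420902 0.01093643 0.23411185]
th 831 ((604.8291625976562, 25.33019256591797), (130.43173217773438, 24.691143035888672), 89.180908203125)
handle ((608.2474365234375, 146.3037872314453), (39.422142028808594, 29.762935638427734), 89.00424194335938)
shift [ 0.1422  0.0015 -0.1355] jaw -1.2 roll rad [-1.000e-03  3.141e+00] q6 92.3
```

View pics/s3.png

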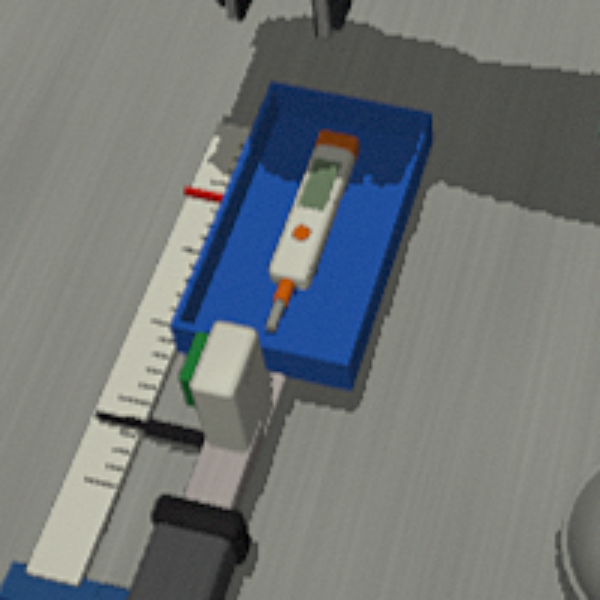

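The thermometer lies flat in the tray (crop 315,215), about 25 mm clear of the end walls. Next I work out the pointer-to-mark distance and move above the handle.

Emit:
apply_moves --pt "0 0.0 -0.04 0 0.4" --pt "0 -0.001 -0.09 0 0.4" --pt "0 -0.0015 -0.135 0 0.4" --pt "0 -0.0015 -0.135 0 0.4" --pt "0 -0.0015 -0.135 0 0.4"

```text
time: 8.8
ee_pos: [0.6045, 0.1469, 0.2291]
tcp_rot: [67.7, 89.6, -23.4]
wrist_force: [0.1, 0.5, 1.0]
opening: 0.0598
```

Run:
```python
from h import *
plan([.6065,.146,.089],-1.1)
c=cams.camera("side"); P=cloud(c); hsv=cv2.cvtColor(c["frame"],cv2.COLOR_BGR2HSV).astype(int); H,S,V=[hsv[...,i] for i in range(3)]
rg=np.zeros((480,640),bool); rg[270:420,150:225]=1
m=rg&((H<8)|(H>172))&(S>130)&(V>100)
p=np.argwhere(m)[:,::-1]; M=np.array([world(c,u,v,.016) for u,v in p]); print("mark",len(M),M.mean(0),M.min(0),M.max(0), P[m].mean(0))
k=rg&(V<60)&(P[...,2]<.03)&(P[...,2]>.014)&(abs(P[...,1]-.145)<.03)&(P[...,0]>.66)
p=np.argwhere(k)[:,::-1]; N=np.array([world(c,u,v,.02) for u,v in p]); print("ptr",len(N),N.mean(0),N.min(0),N.max(0),P[k].mean(0))
a=np.array([-np.cos(np.radians(88.9)),-np.sin(np.radians(88.9))])
print("dist",(M.mean(0)-N.mean(0))[:2]@a)
t=cams.camera("top")
print("top handle obscured, mark:",[np.round(world(t,u,v,.016),4) for u,v in [(269.5,174)]])
```

```text
shift [0.1401 0.001  0.0005] jaw -1.1 roll rad [-0.     3.141] q6 104.9
mark 4 [ 0.69427032 -0.01021407  0.016     ] [ 0.69130675 -0.0120017   0.016     ] [ 0.69634142 -0.00862656  0.016     ] [ 0.69486149 -0.01119974  0.01433876]
ptr 46 [0.67535131 0.1426451  0.02      ] [0.66146766 0.1393489  0.02      ] [0.69406584 0.14679279 0.02      ] [0.67391819 0.14441728 0.0242542 ]
dist 0.15246779552861991
top handle obscured, mark: [array([ 0.6883, -0.0133,  0.016 ])]
```

Emit:
apply_moves --pt "0.05 0.001 0.001 0 0.4" --pt "0.09 0.001 0.001 0 0.4" --pt "0.12 0.001 0.001 0 0.4" --pt "0.135 0.001 0.001 0 0.4" --pt "0.14 0.001 0.001 0 0.4" --pt "0.14 0.001 0.001 0 0.4" --pt "0.14 0.001 0.001 0 0.4"

```text
time: 9.6
ee_pos: [0.6079, 0.1438, 0.092]
tcp_rot: [79.5, 89.4, -11.7]
wrist_force: [-0.1, -0.3, 0.1]
opening: 0.0597
```

Run:
```python
from h import *
plan([.6065,.146,.089],-1.1)
c,P=wcloud(); cv2.imwrite("pics/w4.png",c["frame"])
```

```text
shift [ 0.0029 -0.0015 -0.0022] jaw -1.3 roll rad [-3.000e-03  3.138e+00] q6 104.7
```

View pics/w4.png

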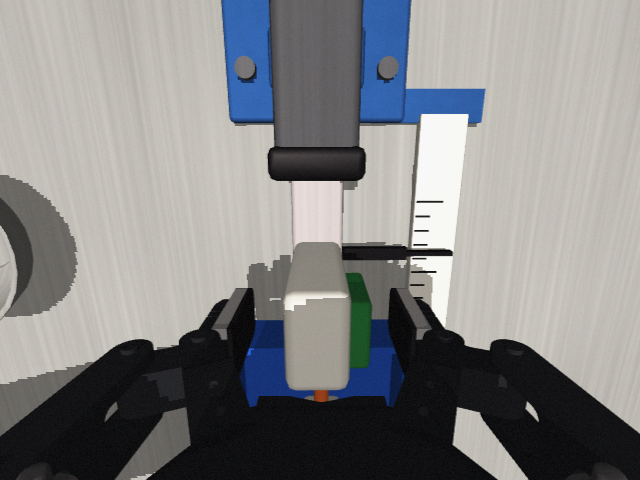

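The handle (318,330) and green button (360,320) sit between the fingers. Gripping.

Emit:
apply_moves --pt "0.003 -0.0015 -0.002 0 0.4" --pt "0.003 -0.0015 -0.002 0 0" --pt "0.003 -0.0015 -0.002 0 -0.2" --pt "0.003 -0.0015 -0.002 0 -1" --pt "0.003 -0.0015 -0.002 0 -1" --pt "0.003 -0.0015 -0.002 0 -1" --pt "0.003 -0.0015 -0.002 0 -1" --pt "0.003 -0.0015 -0.002 0 -1" --newtons 35

```text
time: 10.45
ee_pos: [0.6072, 0.1462, 0.0904]
tcp_rot: [84.9, 89.2, -6.4]
wrist_force: [1.4, 0.0, 7.1]
opening: 0.0251
```

Run:
```python
from h import *
plan([.6065,.146,.089],-1.1)
o=bot.get_obs(); print(o["opening"],o["wrist_force"],o["torque"],o["ee_pos"])
R=Ro.from_euler("xyz",o["tcp_rot"],degrees=True).as_matrix(); a=np.radians(88.9)
print("100mm along arm x in tool:",R.T@np.array([-np.cos(a),-np.sin(a),0])*.1)
```

```text
shift [ 0.0014 -0.0007  0.0002] jaw -1.3 roll rad [-3.000e-03  3.139e+00] q6 104.9
0.025110322756015328 [1.35700856 0.02794393 7.06969016] [ 0.00501849  0.24990257 -0.00617219] [0.60722245 0.14618567 0.0904093 ]
100mm along arm x in tool: [0.00012014 0.00028575 0.09999952]
```

The button is fully squeezed (25 mm opening). Drawing out gently.

Emit:
apply_moves --pt "0 0 0.003 0 -1" --pt "0 0 0.009 0 -1" --pt "0 0 0.018 0 -1" --pt "0 0 0.03 0 -1" --pt "0 0 0.043 0 -1" --pt "0 0 0.056 0 -1" --pt "0 0 0.069 0 -1" --pt "0 0 0.081 0 -1" --pt "0 0 0.091 0 -1" --pt "0 0 0.097 0 -1" --pt "0 0 0.1 0 -1" --pt "0 0 0.1 0 -1"

```text
time: 11.65
ee_pos: [0.6051, 0.0452, 0.0904]
tcp_rot: [79.6, 89.2, -11.7]
wrist_force: [6.0, -2.9, -1.1]
opening: 0.0253
```

```bash
cat > meas.py <<'E'
from h import *
import sys
o=bot.get_obs(); print(o["opening"],o["wrist_force"],o["ee_pos"])
c=cams.camera("side"); cv2.imwrite(f"pics/s_{sys.argv[1]}.png",cv2.resize(c["frame"][230:430,140:340],None,fx=3,fy=3)); P=cloud(c)
cv2.imwrite(f"pics/sz_{sys.argv[1]}.png",cv2.resize(c["frame"][265:345,170:270],None,fx=7,fy=7,interpolation=cv2.INTER_CUBIC))
hsv=cv2.cvtColor(c["frame"],cv2.COLOR_BGR2HSV).astype(int); H,S,V=[hsv[...,i] for i in range(3)]
rg=np.zeros((480,640),bool); rg[270:420,150:235]=1
m=rg&((H<8)|(H>172))&(S>100)&(V>80)
M=np.array([world(c,u,v,.016) for u,v in np.argwhere(m)[:,::-1]]); print("mark",len(M),M.mean(0) if len(M) else 0)
y=o["ee_pos"][1]
k=rg&(V<60)&(P[...,2]<.03)&(P[...,2]>.014)&(abs(P[...,1]-y)<.015)&(P[...,0]>.66)
N=np.array([world(c,u,v,.02) for u,v in np.argwhere(k)[:,::-1]]); print("ptr",len(N),N.mean(0) if len(N) else 0)
w,P=wcloud(); cv2.imwrite(f"pics/w_{sys.argv[1]}.png",w["frame"])
E
python3 meas.py a
```

```text
0.02529544379969782 [ 5.99134213 -2.86936697 -1.07692207] [0.60509363 0.04518057 0.09044679]
mark 53 [ 0.68247155 -0.01121698  0.016     ]
ptr 35 [0.6742958  0.04132129 0.02      ]
```

View pics/s_a.png

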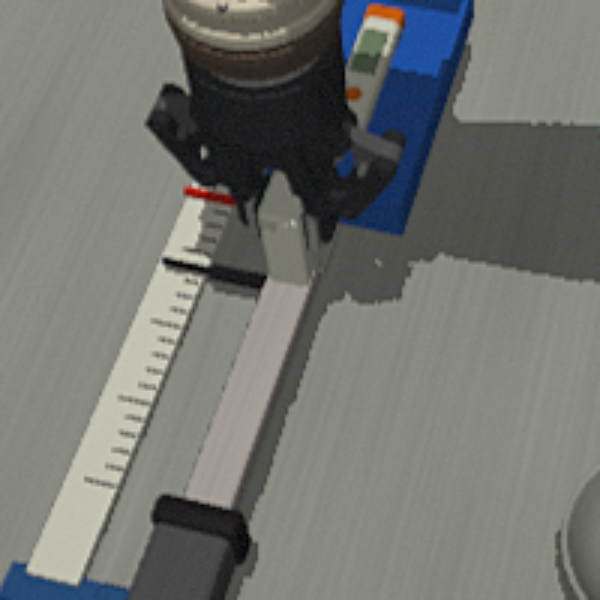

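The arm is out 100 mm, the thermometer is still in the tray, and the pointer (crop 210,270) is about 52 mm short of the mark (crop 207,195).

Emit:
apply_moves --pt "0 0 0.003 0 -1" --pt "0 0 0.009 0 -1" --pt "0 0 0.018 0 -1" --pt "0 0 0.028 0 -1" --pt "0 0 0.037 0 -1" --pt "0 0 0.043 0 -1" --pt "0 0 0.045 0 -1" --pt "0 0 0.045 0 -1" --pt "0 0 0.045 0 -1"

```text
time: 12.65
ee_pos: [0.6042, -0.0, 0.0905]
tcp_rot: [75.3, 89.2, -16.0]
wrist_force: [5.2, -2.2, -1.5]
opening: 0.0255
```

```bash
python3 meas.py b
```

```text
0.02546745528345594 [ 5.16977726 -2.21863491 -1.51855518] [ 6.04158950e-01 -1.60637114e-05  9.04732555e-02]
mark 46 [ 0.68204196 -0.01184574  0.016     ]
ptr 31 [ 0.67573191 -0.004158    0.02      ]
```

View pics/sz_b.png

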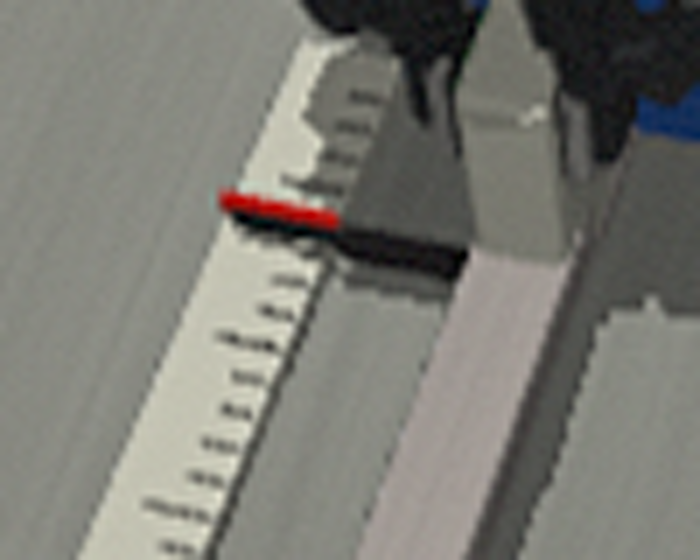

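```bash
cat > wm.py <<'E'
from h import *
o=bot.get_obs(); c=cams.camera("wrist"); R=Ro.from_euler("xyz",o["tcp_rot"],degrees=True).as_matrix(); Mt=np.array(c["mount"])
Rc=(R@Mt[:3,:3]).T; oc=R@Mt[:3,3]+o["ee_pos"]; c["R"]=Rc; c["t"]=-Rc@oc
def est(c,tag):
    hsv=cv2.cvtColor(c["frame"],cv2.COLOR_BGR2HSV).astype(int); H,S,V=[hsv[...,i] for i in range(3)]
    g=np.stack(np.mgrid[:480,:640][::-1],-1).reshape(-1,2)
    def X(z): 
        d=np.c_[g,np.ones(len(g))]@np.linalg.inv(c["camera_matrix"]).T@np.array(c["R"]); oo=-np.array(c["R"]).T@np.array(c["t"])
        return (oo+d*((z-oo[2])/d[:,2:]))[:,:2].reshape(480,640,2)
    A,B=X(.016),X(.02)
    m=((H<8)|(H>172))&(S>100)&(V>60)&(abs(A[...,0]-.687)<.03)&(abs(A[...,1]+.012)<.03)
    k=(V<45)&(abs(B[...,0]-.685)<.010)&(abs(B[...,1]-o["ee_pos"][1])<.02)
    for n,q,Z in(("mark",m,A),("ptr",k,B)):
        if q.any(): print(tag,n,q.sum(),np.round(Z[q].mean(0),4),"y range",np.round(np.percentile(Z[q][:,1],[3,97]),4),"x range",np.round(np.percentile(Z[q][:,0],[3,97]),4))
        else: print(tag,n,"none")
est(c,"wrist"); est(cams.camera("top"),"top"); est(cams.camera("side"),"side")
cv2.imwrite("pics/wz.png",cv2.resize(c["frame"][180:380,340:600],None,fx=3,fy=3))
t=cams.camera("top"); tz=cv2.resize(t["frame"][150:230,190:310],None,fx=6,fy=6,interpolation=cv2.INTER_CUBIC); cv2.imwrite("pics/tz.png",tz)
E
python3 wm.py
```

```text
wrist mark 388 [ 0.6817 -0.0118] y range [-0.0145 -0.009 ] x range [0.6659 0.6973]
wrist ptr 166 [ 0.6834 -0.0038] y range [-0.0059 -0.0015] x range [0.6756 0.6912]
top mark none
top ptr none
side mark 49 [ 0.6817 -0.0117] y range [-0.0143 -0.009 ] x range [0.666  0.6977]
side ptr 15 [ 0.6822 -0.0044] y range [-0.0062 -0.0026] x range [0.6756 0.6896]
```

View pics/wz.png

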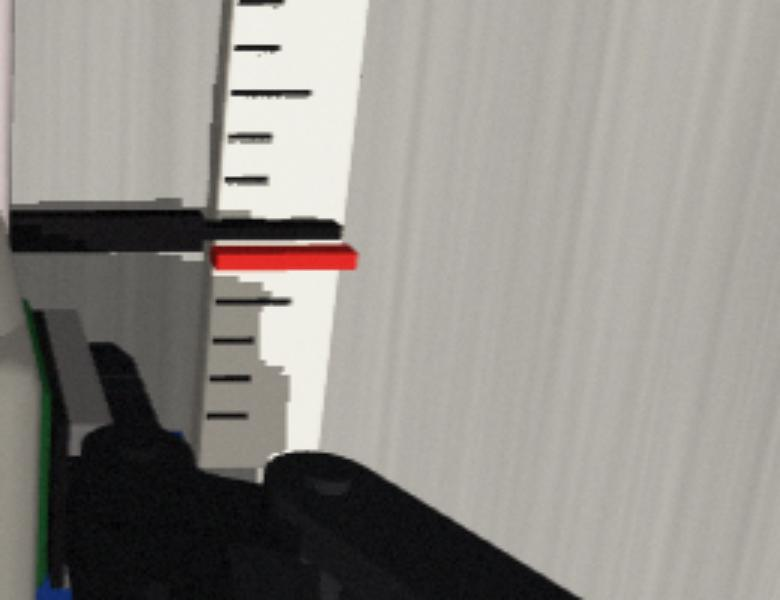

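The wrist zoom has the pointer (crop 275,230) just before the red bar (285,257). Wrist and side cameras agree on a gap of 7.3–8 mm, so I move 7.5 mm.

Emit:
apply_moves --pt "0 0 0.002 0 -1" --pt "0 0 0.004 0 -1" --pt "0 0 0.006 0 -1" --pt "0 0 0.0075 0 -1" --pt "0 0 0.0075 0 -1" --pt "0 0 0.0075 0 -1" --pt "0 0 0.0075 0 -1"

```text
time: 13.65
ee_pos: [0.604, -0.0077, 0.0905]
tcp_rot: [73.1, 89.2, -18.2]
wrist_force: [4.9, -0.7, -1.3]
opening: 0.0254
```

```bash
python3 wm.py; python3 meas.py c
```

```text
wrist mark 140 [ 0.6857 -0.0105] y range [-0.0145 -0.0088] x range [0.6665 0.6979]
wrist ptr 182 [ 0.6831 -0.0119] y range [-0.0211 -0.0092] x range [0.6756 0.691 ]
top mark none
top ptr none
side mark 37 [ 0.6841 -0.0105] y range [-0.0141 -0.0082] x range [0.6685 0.6981]
side ptr 15 [ 0.6832 -0.0121] y range [-0.0136 -0.0105] x range [0.6766 0.69  ]
0.0254403957809996 [ 4.4436807  -1.5144722  -2.09008231] [ 0.60400942 -0.00773758  0.09050675]
mark 29 [ 0.68571145 -0.01025622  0.016     ]
ptr 35 [ 0.67462059 -0.01154327  0.02      ]
```

View pics/wz.png

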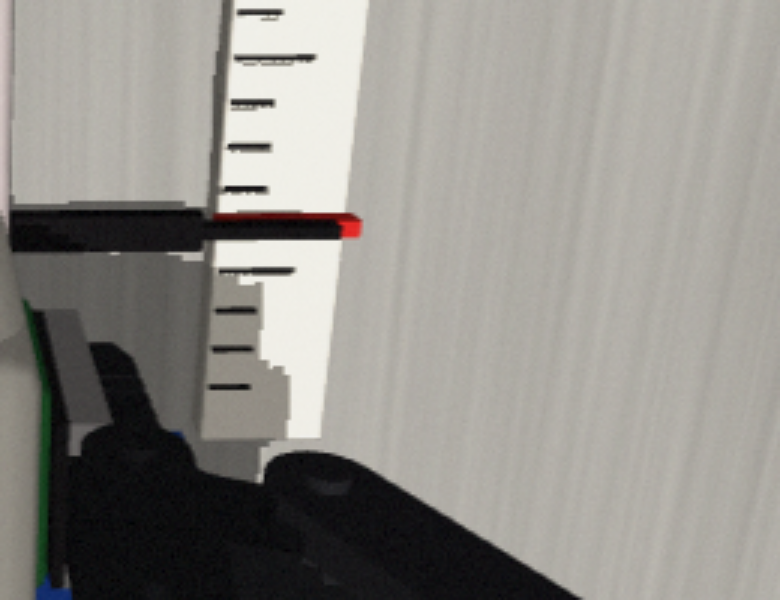

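View pics/s_c.png

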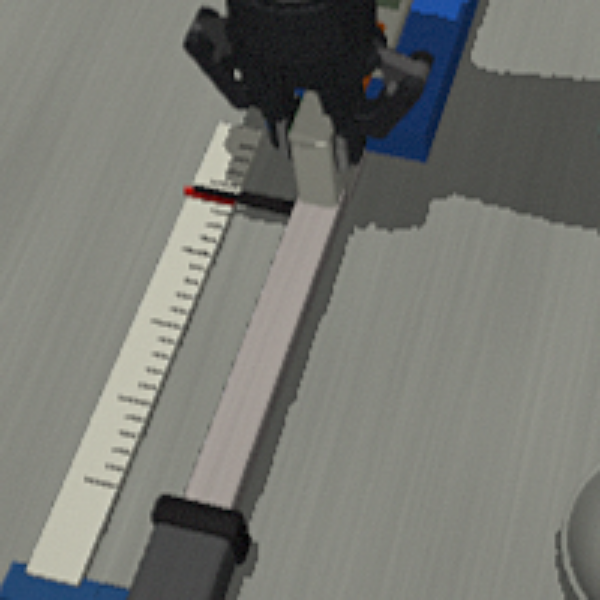

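The pointer (crop 275,230) now covers the red bar: y is −0.012 for both. One depth check of the thermometer, then hand in.

Run:
```python
from h import *
c=cams.camera("top"); P=cloud(c); hsv=cv2.cvtColor(c["frame"],cv2.COLOR_BGR2HSV).astype(int); H,S=hsv[...,0],hsv[...,1]
b=(H>100)&(H<130)&(S>120)
m=(c["depth"]>0)&(P[...,2]>.058)&(P[...,2]<.074)&(abs(P[...,0]-.601)<.038)&(abs(P[...,1]+.128)<.076)&~b
print("th",m.sum(),P[m].mean(0),np.percentile(P[m][:,2],[5,50,95]),P[m].min(0),P[m].max(0))
o=bot.get_obs(); print(o["time"],o["opening"],np.abs(o["qd"]).max(),o["ee_pos"],o["wrist_force"])
bot.job_done()
```

```text
th 417 [ 0.60192095 -0.14052637  0.06545218] [0.0597557  0.06558309 0.07078858] [ 0.58905209 -0.19492539  0.05806347] [ 0.61566891 -0.06564895  0.0735929 ]
14.0 0.02527761580593198 0.08815410685880727 [ 0.60397334 -0.00770418  0.09044852] [ 4.43770992 -2.04271521 -1.63310209]
the job is handed in; nothing more can be done
```

I placed the white thermometer in the tray, squeezed the button, drew the arm out to the red mark, and handed the job in at 14.0 s of the 58 s. No verdict was reported.

- **Thermometer:** It was laid flat with the window up, and I let go of it while the arm was still run in. A last depth check with the top camera showed it still in the tray, with its top about 15 mm above the floor (the body is 16 mm thick).
- **Button and handle:** I gripped the handle and button with 35 N. The opening held at about 25 mm, against 26 mm for a fully squeezed button. Contact forces can't be read directly.
- **Pointer:** The pointer stands at y ≈ −0.012 m in the wrist and side cameras. The red mark stood at −0.0118 m when last fully in view, so the error is under about 1 mm. The wrist picture shows the pointer lying over the red bar.
- **Stillness:** The arm was at rest at the end, with joint speeds under 0.1 °/s.

Two checks were incomplete:
- **Mark position:** At the end the pointer half hid the mark, so its computed centre read −0.0105 m. I put that down to the covering. The first top-camera reading was −0.0133 m, about 1.5 mm off the others; later top views could not show the mark.
- **Other objects:** I did not measure the bystanders again at the end. I saw no contact with them.

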